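Dispense three culture dishes into the carrier

TASK

Draw the steel dish carrier out from under the instrument riser (its knob sticks out) until its arched handle is well clear of the riser, and let go of it; then lift it by the arched handle and set it down in line with the dish dispenser, its open end against the outlet. Press the dispenser's lever fully down exactly three times, letting it spring all the way up each time, so that three dishes lie flat in the carrier and two stay in the magazine, with the carrier left standing at the outlet. Leave everything else on the table where it is.

Things in the scene. Friction and masses are not known exactly. Their poses are not given: they have to be found in the camera images.
- carrier: steel dish carrier, about 0.45 kg: a low channel 195 mm long (x), 72 mm wide, walls up to 22 mm, floor 4 mm thick, 64 mm wide inside. Origin: centre of its underside. Its +x end is open; its -x end is closed, with a knob outside. An arched handle bridges its middle. It starts under the riser, knob towards the robot; it drags easily along the table by the knob, but cannot be lifted level by it
- carrier_knob (a point): upright steel knob (16 mm in diameter, from 4 to 40 mm above the table) outside the carrier's closed end, at carrier x = -135 mm, at the end of a flat tongue; the point is 22 mm above the carrier's underside. At the start it stands 75 to 90 mm in front of the riser's front edge
- carrier_bar: black bar on top of the carrier's arched handle, 76 mm long (x), 14 mm wide (y), 14 mm high. Origin: its centre, above the carrier's centre, 64 mm above the carrier's underside; its axes are the carrier's. Two thin steel arches carry it 31 mm either side of its centre: grip it between them, across its width; fingertips may reach 25 mm below its centre. It starts under the riser
- carrier_mouth (a point): middle of the carrier's open end, on its floor's upper face: carrier x = +97.5 mm, z = 4 mm
- riser: fixed instrument riser: grey board 200 mm deep (x), 230 mm wide, from 92 to 104 mm above the table, on two side plates (210 mm apart), with a white controller on top, 164 mm high, from x = -45 mm back. Origin: centre of its foot, on the table; its front edge, towards the robot, is at x = -100 mm; its x axis points away from the robot
- dispenser: fixed dish dispenser, 90 mm wide. Origin: on the table, on its centre line. Clear magazine with the dishes, 112 mm high, at x = -64 mm; white cover behind it up to x = 60 mm, 102 mm high; then the lever. It pushes dishes out towards its own -x, one per full stroke. The carrier docks with its x axis along the dispenser's x, open end against the foot's front, the plane x = -100 mm
- outlet (a point): middle of the edge over which the dishes slide out, at dispenser x = -100 mm, 8 mm above the table (4 mm above the carrier's floor). A gap to the carrier of up to about 8 mm and a sideways error of up to about 4 mm do no harm
- lever (a joint): the dispenser's sprung lever, rad: 0 up (rest), 0.62 fully down at its stop. A press beyond 0.56 pushes the lowest dish wholly out, a lesser one only part of the way; the next dish drops once the lever is back up (below 0.06). The pad takes about 2 N at the top, 6 N (slow) to 9 N (fast) at the bottom; let go, it returns by itself in about a second
- lever_pad (a point): middle of the upper face of the lever's grey pad, 46 mm square, at the lever's end. At rest it lies at dispenser x = 141 mm, y = 0, 136 mm above the table, tilted 0.35 rad, outer edge higher; fully down at x = 144 mm, 63 mm above the table, tilted 0.27 rad the other way: it sinks 73 mm, nearly straight down. Nothing stands above or beside it
- dish1_mid (a point): closed round white culture dish, 54 mm in diameter and 14 mm high, 22 g; this point is its centre. At the start the five dishes form a stack in the dispenser's clear magazine, dish 1 lowest and dish 5 on top; it is one of the three to be dispensed
- dish2_mid (a point): closed round white culture dish, 54 mm in diameter and 14 mm high, 22 g; this point is its centre. At the start the five dishes form a stack in the dispenser's clear magazine, dish 1 lowest and dish 5 on top; it is one of the three to be dispensed
- dish3_mid (a point): closed round white culture dish, 54 mm in diameter and 14 mm high, 22 g; this point is its centre. At the start the five dishes form a stack in the dispenser's clear magazine, dish 1 lowest and dish 5 on top; it is one of the three to be dispensed
- dish4_mid (a point): closed round white culture dish, 54 mm in diameter and 14 mm high, 22 g; this point is its centre. At the start the five dishes form a stack in the dispenser's clear magazine, dish 1 lowest and dish 5 on top; it must stay in the magazine
- dish5_mid (a point): closed round white culture dish, 54 mm in diameter and 14 mm high, 22 g; this point is its centre. At the start the five dishes form a stack in the dispenser's clear magazine, dish 1 lowest and dish 5 on top; it must stay in the magazine
- keypad: white keypad box, 100 x 85 x 28 mm; a bystander to be left where it is. Origin: centre of its underside
- wash_bottle: white plastic bottle, 60 mm in diameter, 150 mm high; a bystander to be left where it is. Origin: centre of its underside
- tip_box: grey box with pale lid, 120 x 82 x 60 mm; a bystander to be left where it is. Origin: centre of its underside
- tape_roll: roll of paper tape lying flat, 90 mm in diameter, 19 mm high; a bystander to be left where it is. Origin: centre of its underside
- lens_can: brass lens can, 44 mm in diameter, 62 mm high, beside the dispenser; a bystander to be left where it is. Origin: centre of its underside
- hex_driver: hand driver lying on the table, 160 mm long; a bystander to be left where it is. Origin: centre of its underside
There are look-alikes about, which are no part of the job. What is shaped like the part that bears dish5_mid but turquoise or yellow is not meant.

How it is judged:
By the outcome, as a careful person would: the job done as asked, in the order asked, and still so for the second after the job is handed in, with the robot touching nothing.
It also fails if it takes over 72 s, if anything falls off the work surface, if the arm or the gripper's body presses on something with over 40 N, if the wrist force passes 120 N, or if a joint passes its speed limit or range.

ROBOT

A 7-joint arm with a two-finger parallel gripper is mounted at the origin on the work surface. World frame = base frame: x ahead of the robot, y to its left, z up, the work surface at z = 0. Lengths are in mm, angles in rad, forces in N, time in s.
With the tool pointing down it reaches from about 425 to 1025 mm from the base axis. Payload 9.4 kg.
Tool frame: the origin (TCP) lies at the very end of the fingers, on their centre line; the grasp point (between the pads) lies 19 mm behind it (env.hold_point_z is the distance from the TCP to the grasp point, in mm); z points along the fingers, y is the line along which they close (so a half turn about z gives the same grasp; the last joint's range is limited). The gripper opens to 85 mm and grips with 20 to 120 N. Pads are 22 mm wide; open, the fingers measure 114 mm over their backs; the gripper's body (76 mm by 85 mm) begins 54 mm behind the grasp point. The pads swing forward as they close: fully open they stand 13 mm farther back than shut.
Start: joints at [1.264, 0.599, -0.003, 1.599, 0.002, 0.943, -0.08], TCP at [165.133, -705.943, 231.275] pointing down, gripper open.
Joint ranges: [-2.57, 2.57], [-0.35, 1.97], [-1.29, 1.29], [0.11, 2.56], [-1.05, 4.19], [0.11, 1.86], [-2.63, 2.63]. Speed limits (rad/s): [2.22, 2.22, 3.01, 3.01, 3.14, 3.14, 3.14].

INTERFACE

Orientations are given as a rotation vector (axis times angle).
In Python, from workcell import env, optics, nets gives the robot as it stands. Calls block until the motion is done:
- env.move_to(position, orientation): joint-space move of the TCP to a pose.
- env.line_to(position, rot=None, max_speed=150, f_stop=None): straight line of the TCP; rot=None keeps the orientation; max_speed is the mean speed in mm/s. With f_stop (N) it stops when the force on the tool has changed by that much, and returns True; else False.
- env.move_j(angles): joint-space move.
- env.set_gripper(opening, f_grip=None): finger opening in mm; f_grip is the grip in N (None keeps the last); returns when the fingers have stopped.
- env.dwell(seconds).
- env.ik(position, orientation): joint angles nearest the present ones, or None.
- env.read_state(): the state.
- optics.capture(name): name is "scene" or "top" or "wrist"; returns a dict with "img" (420x560x3 uint8, blue, green, red), "fx", "fy", "cx", "cy" (pixels), "dist_coeffs" ([k1, k2, p1, p2, k3] as OpenCV has them; the pictures are not rectified), "R" (3x3) and "t" (3): a world point X has camera coordinates R X + t; the wrist camera has in their place "hand_eye" (4x4, takes a point from camera to tool coordinates, whose origin is the TCP and whose axes are the flange's). Camera axes: x right, y down, z forward; pixel columns grow to the right and rows downward; lengths in mm; the calibration is good to about 2 mm. A picture is of the moment at which its call begins: read the wrist's pose just before it. There is no depth.
A pose or a line that the arm cannot do raises env.IKError and nothing moves.
- env.finish_job(): hands the job in; it is judged then, once.
Trained networks look in a picture, given as the dict that the camera call returned (one of the last four; its "shot" number tells which), for a name from the list of things; names that differ only in an ending like _2 or _b are one class to them, and where a whole thing is asked for, a point or a joint stands for the part that bears it (a point fixed in the world has none). Each returns a list of dicts, best first, with "p" (0 to 1); they miss things now and then, are a little off and sometimes report something else, mostly with a low value. They report only what shows in the picture. A call takes as long as a camera call. They do not tell look-alikes from the thing itself.
- nets.masks_of(picture, thing): "region" (420x560 bool, what is visible of it) and "location" ([column, row] as shares, 0 to 1, of the picture: columns of its width, rows of its height, amid what is visible of it).
- nets.landmark_of(picture, thing): "location" ([column, row] as shares, 0 to 1, of the picture: columns of its width, rows of its height: a listed point, or the origin of a listed thing).
The state is a dict: "time_s": time; "joint_pos": joint angles; "joint_vel": joint speeds; "joint_torque": joint torques, N m; "tool_pos": TCP position; "tool_rot": TCP orientation; "wrist_force": force on the tool from outside, world axes, zero at the start; "moment": the same for the moment, N m; "width": finger opening in mm; "finger_force": force on a finger pad.
Only numpy, scipy, OpenCV 4.12 (cv2) and the standard library are available. Lean on these libraries where they do the work, as an engineer would, in place of code of your own. Each camera call takes 0.05 s, during which the arm holds its last target. There are 200 camera calls.

## Working session

There is one attempt and no reset: what is moved stays moved. The work goes in short steps, each a Python script; the robot and the scene stay as the last script left them, time stands still between calls to the robot, and variables do not carry over. Pictures are saved under pics/ and viewed, at most 13 in all, crops included, and the job is handed in when it is done.

```bash
ls; mkdir -p pics
cat > h.py <<'E'
import numpy as np, cv2
from scipy.spatial.transform import Rotation as Rn
from workcell import env, optics, nets
def ray(c,px):
    K=np.array([[c['fx'],0,c['cx']],[0,c['fy'],c['cy']],[0,0,1.]])
    u=cv2.undistortPoints(np.array([[px]],float),K,np.array(c['dist_coeffs'],float))[0,0]
    R=np.array(c['R']);t=np.array(c['t'])
    return -R.T@t, R.T@np.array([u[0],u[1],1.])
def at_z(c,px,z):
    o,d=ray(c,px); return o+d*(z-o[2])/d[2]
def px(l): return [l['location'][0]*560,l['location'][1]*420]
def proj(c,X):
    K=np.array([[c['fx'],0,c['cx']],[0,c['fy'],c['cy']],[0,0,1.]])
    return cv2.projectPoints(np.array(X,float).reshape(-1,1,3),cv2.Rodrigues(np.array(c['R'],float))[0],np.array(c['t'],float),K,np.array(c['dist_coeffs'],float))[0][:,0]
def tri(cs,ps):
    A=np.zeros((3,3));b=np.zeros(3)
    for c,p in zip(cs,ps):
        o,d=ray(c,p);d/=np.linalg.norm(d);M=np.eye(3)-np.outer(d,d);A+=M;b+=M@o
    return np.linalg.solve(A,b)
E
cat > a.py <<'E'
from h import *
s=env.read_state();print(s['tool_rot'],s['tool_pos'],s['time_s'],s['width'])
top=optics.capture('top');sc=optics.capture('scene')
cv2.imwrite('pics/top.png',top['img']);cv2.imwrite('pics/scene.png',sc['img'])
for n,z in [('carrier_knob',22),('carrier',0),('riser',0),('dispenser',0),('outlet',8),('lever_pad',136),('carrier_bar',64),('keypad',0),('wash_bottle',0),('tip_box',0),('tape_roll',0),('lens_can',0),('hex_driver',0),('dish5_mid',80)]:
    for nm,c in (('top',top),('sc',sc)):
        for l in nets.landmark_of(c,n)[:3]: print(n,nm,round(l['p'],2),np.round(px(l)),at_z(c,px(l),z).round(0))
E
python3 a.py
```

```text
pics
[-3.11929520e+00 -3.60028911e-01  5.30315372e-04] [ 164.99847614 -705.46141826  230.38306935] 0.0 85.49511365052716
carrier_knob top 0.94 [360. 236.] [ 493. -295.   22.]
carrier top 0.68 [397. 218.] [ 554. -419.    0.]
carrier top 0.43 [187. 268.] [381. 238.   0.]
riser top 0.82 [403. 204.] [ 600. -437.    0.]
riser sc 0.85 [143. 296.] [ 601. -435.    0.]
riser sc 0.67 [372. 155.] [452. 420.   0.]
riser sc 0.59 [346. 222.] [667. 136.   0.]
dispenser top 0.56 [225. 209.] [570. 127.   0.]
dispenser sc 0.9 [322. 202.] [560. 128.   0.]
dispenser sc 0.48 [314. 164.] [386. 225.   0.]
outlet top 0.66 [260. 217.] [546.  16.   8.]
outlet sc 0.74 [295. 212.] [560.  33.   8.]
lever_pad top 0.6 [173. 191.] [600. 263. 136.]
lever_pad sc 0.76 [370. 155.] [592. 270. 136.]
lever_pad sc 0.53 [347. 220.] [773.  40. 136.]
keypad top 0.66 [188. 270.] [374. 235.   0.]
keypad sc 0.82 [314. 162.] [378. 230.   0.]
wash_bottle top 0.97 [119. 222.] [520. 459.   0.]
wash_bottle sc 0.98 [392. 156.] [497. 471.   0.]
tip_box top 0.86 [321. 150.] [ 769. -174.    0.]
tip_box sc 0.57 [273. 292.] [ 764. -167.    0.]
tape_roll top 0.62 [256. 142.] [790.  37.   0.]
tape_roll sc 0.83 [347. 267.] [799.  31.   0.]
lens_can sc 0.77 [346. 221.] [664. 139.   0.]
hex_driver top 0.74 [174. 161.] [718. 298.   0.]
hex_driver sc 0.55 [400. 212.] [718. 292.  -0.]
dish5_mid top 0.77 [282. 192.] [615. -49.  80.]
dish5_mid top 0.74 [229. 262.] [401. 101.  80.]
dish5_mid top 0.61 [264. 267.] [391.  -3.  80.]
dish5_mid sc 0.64 [283. 242.] [701. -98.  80.]
dish5_mid sc 0.6 [256. 183.] [459. -36.  80.]
dish5_mid sc 0.55 [290. 180.] [502.  52.  80.]
```

```bash
python3 -c "
import cv2
a=cv2.imread('pics/top.png');cv2.imwrite('pics/t2.png',cv2.resize(a[120:300,90:450],None,fx=2.2,fy=2.2,interpolation=2))
a=cv2.imread('pics/scene.png');cv2.imwrite('pics/s2.png',cv2.resize(a[120:360,90:450],None,fx=2.2,fy=2.2,interpolation=2))"
```

```text
(no output)
```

View pics/t2.png

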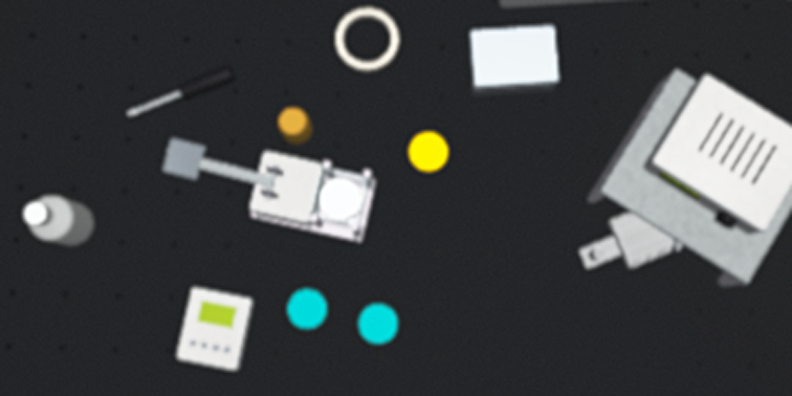

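View pics/s2.png

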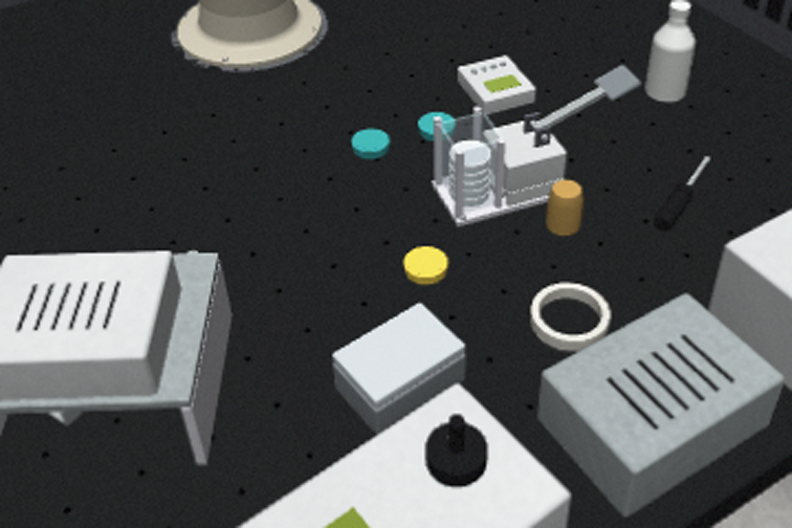

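The top view shows the riser at right, with the carrier's tongue and knob at crop px (590,255) at an angle to the riser. The dispenser is at (310,195) with its lever to the left, and its outlet end faces right at (370,205). The dishes at (307,308), (378,323) and (428,152) are turquoise or yellow look-alikes. I'll take closer looks with the wrist camera.

```bash
cat >> h.py <<'E'
def down(yaw): return (Rn.from_euler('z',yaw)*Rn.from_euler('x',np.pi)).as_rotvec()
def wrist():
    s=env.read_state();c=optics.capture('wrist')
    T=np.eye(4);T[:3,:3]=Rn.from_rotvec(s['tool_rot']).as_matrix();T[:3,3]=s['tool_pos']
    W=np.linalg.inv(T@np.array(c['hand_eye']));c['R']=W[:3,:3];c['t']=W[:3,3];return c
def best_yaw(p,yaw):
    r=[]
    for y in (yaw,yaw+np.pi,yaw-np.pi):
        q=env.ik(p,down(y))
        if q is not None: r.append((abs(q[6]),y))
    return min(r)[1]
E
cat > b.py <<'E'
from h import *
np.set_printoptions(suppress=True,precision=1)
p=[470,-270,330];y=best_yaw(p,-1.2);print(y)
env.move_to(p,down(y));env.dwell(.2)
c=wrist();print(np.array(c['hand_eye']).round(2));cv2.imwrite('pics/w1.png',c['img'])
for n,z in [('carrier_knob',22),('carrier',0),('carrier_bar',64),('riser',0)]:
    for l in nets.landmark_of(c,n)[:2]: print(n,round(l['p'],2),np.round(px(l)),at_z(c,px(l),z))
p=[560,60,400];y=best_yaw(p,1.4);env.move_to(p,down(y));env.dwell(.2)
c=wrist();cv2.imwrite('pics/w2.png',c['img'])
for n,z in [('dispenser',0),('outlet',8),('lever_pad',136),('lens_can',0),('dish5_mid',7)]:
    for l in nets.landmark_of(c,n)[:3]: print(n,round(l['p'],2),np.round(px(l)),at_z(c,px(l),z))
print(env.read_state()['time_s'],env.read_state()['joint_pos'])
import pickle;pickle.dump(c,open('w2.pkl','wb'))
E
python3 b.py
```

```text
-4.341592653589793
[[   0.    -0.9   -0.3   82.6]
 [   1.     0.     0.     0.3]
 [   0.    -0.3    0.9 -142.7]
 [   0.     0.     0.     1. ]]
carrier_knob 0.58 [289. 185.] [ 498.  -296.1   22. ]
carrier 0.91 [292. 274.] [ 555.2 -424.6    0. ]
riser 0.93 [316. 295.] [ 602.7 -444.9    0. ]
dispenser 0.77 [276. 101.] [572.7 123.8   0. ]
outlet 0.92 [271. 174.] [546.4  21.5   8. ]
lever_pad 0.64 [274. 102.] [570.8 127.  136. ]
lens_can 0.64 [341.  86.] [666.9 127.9   0. ]
dish5_mid 0.85 [175. 196.] [393.8  11.9   7. ]
dish5_mid 0.76 [169. 135.] [410.2 104.4   7. ]
dish5_mid 0.6 [274. 155.] [556.5  48.6   7. ]
5.7167 [ 0.2  0.3 -0.6  1.7  0.2  1.2 -0.6]
```

View pics/w1.png

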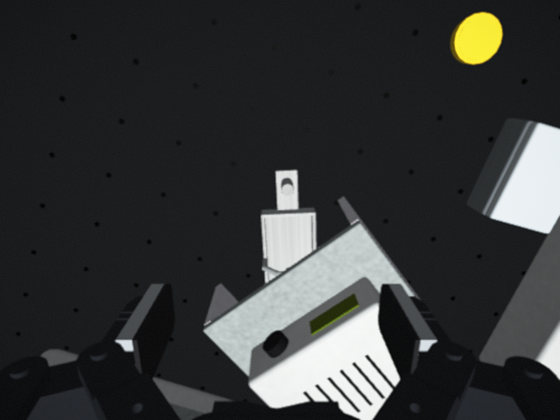

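View pics/w2.png

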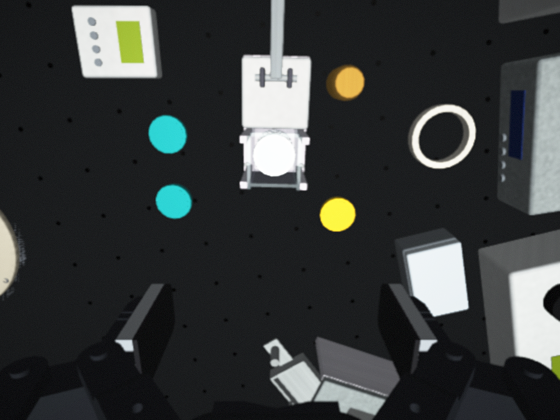

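w1 shows the carrier's knob at (287,185) and its closed-end top corners at (262,212) and (315,210). It points under the riser, whose front edge runs from (205,330) to (357,222). w2 shows the dispenser's foot front at about (240,188) to (307,188), with the cover top at (243,56), (311,58), (309,130) and (242,127).

```bash
cat > c.py <<'E'
from h import *
import pickle
np.set_printoptions(suppress=True,precision=1)
c=pickle.load(open('w2.pkl','rb'))
P=lambda c,l,z:[at_z(c,p,z) for p in l]
q=P(c,[(243,56),(311,58),(309,130),(242,127)],102);print('cover',*q,[np.linalg.norm(q[i]-q[(i+1)%4]) for i in range(4)])
ax=(q[0]+q[1]-q[2]-q[3]);print('yaw',np.arctan2(ax[1],ax[0]))
f=P(c,[(240,188),(307,189)],8);print('foot',*f,np.linalg.norm(f[0]-f[1]),(f[0]+f[1])/2)
img=cv2.resize(c['img'][40:215,200:350],None,fx=3.4,fy=3.4,interpolation=cv2.INTER_CUBIC);cv2.imwrite('pics/c2.png',img)
img=cv2.imread('pics/w1.png')[140:340,190:390];cv2.imwrite('pics/c1.png',cv2.resize(img,None,fx=3,fy=3,interpolation=cv2.INTER_CUBIC))
E
python3 c.py
```

```text
cover [544.5 180.9 102. ] [619.5 165.8 102. ] [606.1  87.6 102. ] [527.7 104.7 102. ] [np.float64(76.52983249606969), np.float64(79.35533493572677), np.float64(80.29120765713975), np.float64(78.00147685687311)]
yaw 1.3780351959774204
foot [496.2   8.    8. ] [597.2 -11.1   8. ] 102.83363044170729 [546.7  -1.6   8. ]
```

View pics/c2.png

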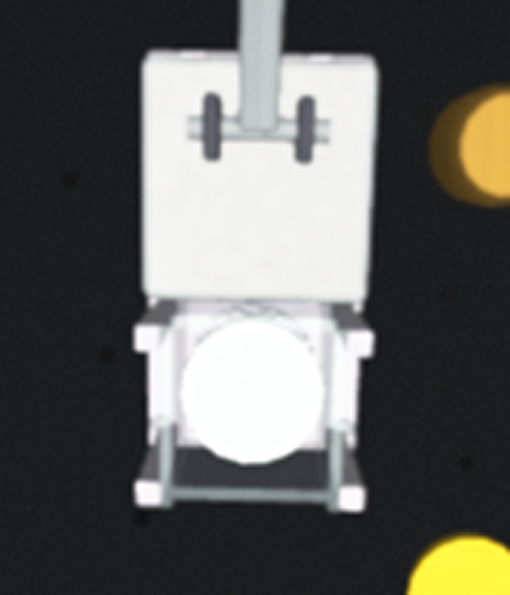

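View pics/c1.png

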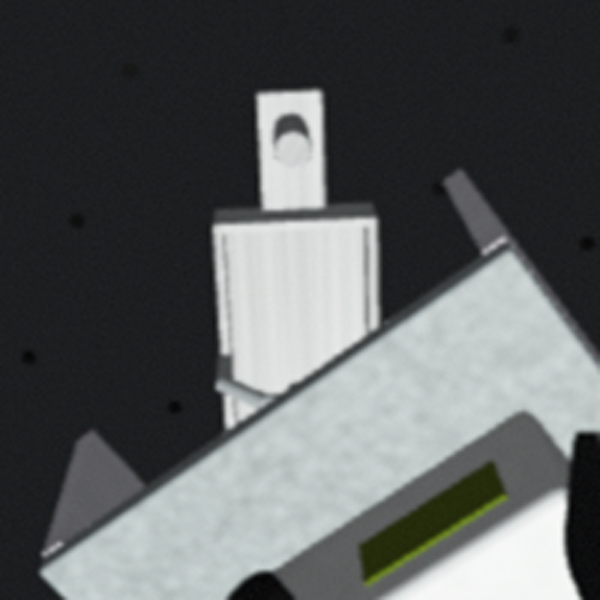

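c2 shows the cover-top corners, the dish stack's top centre at crop (253,392) and the foot front near row 172. c1 shows the knob top at crop (293,150), the carrier's closed-end top edge from (213,224) to (378,217), and the board's front edge from (40,572) to (510,247). Next: a view over the lever, then I'll fit both poses.

```bash
cat > d.py <<'E'
from h import *
import pickle
np.set_printoptions(suppress=True,precision=2)
c2=pickle.load(open('w2.pkl','rb'))
env.line_to([580,170,400],max_speed=200);env.dwell(.2)
c3=wrist();cv2.imwrite('pics/w3.png',c3['img']);pickle.dump(c3,open('w3.pkl','wb'))
for n,z in [('lever_pad',136),('outlet',8),('dispenser',0),('dish5_mid',71)]:
    for l in nets.landmark_of(c3,n)[:2]: print('lm',n,round(l['p'],2),np.round(px(l)),at_z(c3,px(l),z))
for l in nets.masks_of(c3,'lever_pad')[:2]: 
    r=l['region'].astype(np.uint8);x,y,w,h=cv2.boundingRect(r);print('mask',l['p'],px(l),(x,y,w,h),r.sum())
C=lambda p:(200+p[0]/3.4,40+p[1]/3.4)
print('dish top',at_z(c2,C((253,392)),78),'posts',at_z(c2,C((148,492)),112),at_z(c2,C((351,497)),112),'footfront',at_z(c2,C((253,448)),8))
# w1
c1=dict(c2);T=np.eye(4);T[:3,:3]=Rn.from_rotvec(down(-4.341592653589793)).as_matrix();T[:3,3]=[470,-270,330]
W=np.linalg.inv(T@np.array(c2['hand_eye']));c1['R']=W[:3,:3];c1['t']=W[:3,3]
D=lambda x,y,z:at_z(c1,(190+x/3,140+y/3),z)
def yw(a,b): d=b-a;print('yaw',np.arctan2(d[1],d[0]),np.linalg.norm(d))
a,b=D(213,224,22),D(378,217,22);print('corners',a,b,(a+b)/2);yw(a,b);print('perp')
yw(a,D(228,430,22));yw(b,D(379,330,22));yw(D(257,93,4),D(263,210,4));yw(D(322,90,4),D(327,208,4))
k=D(293,150,40);print('knob',k);yw(k,(a+b)/2)
e,f=D(40,572,104),D(510,247,104);print('riser front',e,f);yw(e,f)
E
python3 d.py
```

```text
lm lever_pad 0.74 [277.  77.] [598.82 261.   136.  ]
lm dispenser 0.98 [272. 178.] [567.21 123.27   0.  ]
lm dish5_mid 0.85 [177. 261.] [413.76  41.12  71.  ]
lm dish5_mid 0.78 [276. 234.] [561.68  58.75  71.  ]
mask 0.95 [277.312, 84.42] (255, 52, 45, 121) 2695
dish top [559.23  60.57  78.  ] posts [516.69  37.11 112.  ] [588.88  22.74 112.  ] footfront [552.54  23.97   8.  ]
corners [ 479.61 -346.51   22.  ] [ 546.27 -316.98   22.  ] [ 512.94 -331.75   22.  ]
yaw 0.41704585108152936 72.90794971173501
perp
yaw -1.1434002535492669 103.39447893211202
yaw -1.1543513386228577 54.70252539804464
yaw -1.1485437577404833 54.538781713526504
yaw -1.13771516060212 54.94915324737486
knob [ 497.55 -297.84   40.  ]
yaw -1.1447887266516086 41.35528119985904
riser front [ 459.67 -484.26  104.  ] [ 576.42 -287.44  104.  ]
yaw 1.0353902245591053 228.83657819870956
```

View pics/w3.png

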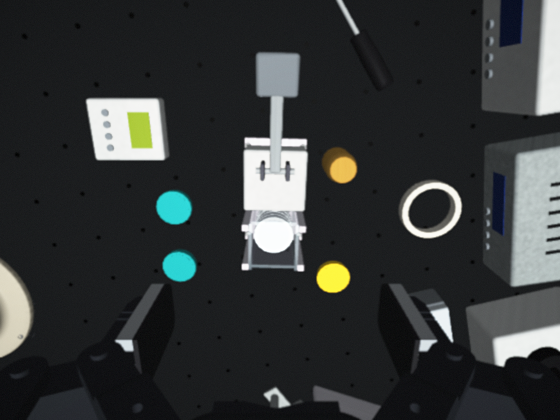

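Everything checks out:
- **Carrier:** yaw −1.146, knob at (497.5, −297.8), width 72.9 against 72.
- **Riser:** front edge 229 long against 230, yaw −0.536.
- **Dispenser:** origin (571.5, 123.1), yaw 1.376. Pad to dish is 204.3 against 205.

Next: the IK checks and the pull.

```bash
cat > e.py <<'E'
from h import *
np.set_printoptions(suppress=True,precision=2)
cy=-1.146;ca=np.array([np.cos(cy),np.sin(cy),0]);K=np.array([497.5,-297.8,0]);Z=np.array([0,0,1])
y=cy+np.pi
for d in (190,185,180,175): 
    if env.ik(K-ca*d+10*Z,down(y)) is not None: break
print('d',d)
B=K+ca*(135-d)
for yy in (y,y-np.pi):
    print(yy,env.ik(B+150*Z,down(yy)),env.ik([532.7,-73.6,150],down(yy+2.522)))
env.move_to(K+250*Z,down(y))
env.line_to(K+60*Z,max_speed=200);env.line_to(K+11*Z,max_speed=80,f_stop=15)
env.set_gripper(0,40);s=env.read_state();print(s['width'],s['finger_force'],s['tool_pos'])
if 12<s['width']<20:
    env.line_to(K-ca*d+11*Z,max_speed=90);s=env.read_state();print(s['width'],s['wrist_force'],s['tool_pos'])
    env.set_gripper(50);env.line_to(K-ca*d+90*Z,max_speed=150)
    env.line_to(K-ca*d+240*Z-ca*0,max_speed=250);env.dwell(.2)
    c=wrist();cv2.imwrite('pics/w4.png',c['img']);t=optics.capture('top')
    for nm,q in(('w',c),('t',t)):
      for n,z in [('carrier_knob',22),('carrier',0),('carrier_bar',64),('carrier_mouth',4)]:
        for l in nets.landmark_of(q,n)[:2]: print(nm,n,round(l['p'],2),np.round(px(l)),at_z(q,px(l),z))
print('expected bar',B,env.read_state()['time_s'])
E
python3 e.py
```

```text
d 190
1.9955926535897932 [ 0.76  0.54 -0.54  2.08  0.46  0.64  0.33] [ 0.78  0.77 -1.18  2.06  0.91  0.96  2.05]
-1.146 [ 0.37  0.49  0.01  2.11 -0.01  0.54 -2.33] [ 0.35  0.52 -0.45  2.08  0.39  0.61 -0.56]
14.664615752724346 38.92447650432587 [ 497.42 -297.92   11.27]
14.836153076917265 [ 1.63 -5.19  6.68] [ 419.17 -124.93   11.18]
w carrier_knob 0.85 [277. 174.] [ 418.75 -122.84   22.  ]
w carrier 0.92 [276. 284.] [ 475.33 -250.14    0.  ]
w carrier_mouth 0.83 [277. 351.] [ 515.83 -335.29    4.  ]
t carrier 0.57 [341. 242.] [ 473.72 -240.17    0.  ]
t carrier 0.55 [190. 272.] [370.49 227.93   0.  ]
t carrier_bar 0.61 [349. 240.] [ 477.25 -255.79   64.  ]
t carrier_mouth 0.98 [372. 232.] [ 508.75 -338.3     4.  ]
expected bar [ 474.83 -247.69    0.  ] 16.5583
```

```bash
cat > f.py <<'E'
from h import *
np.set_printoptions(suppress=True,precision=2)
B=np.array([475.2,-248.5,0]);Z=np.array([0,0,1]);cy=-1.144;dy=1.376
u=np.array([np.cos(dy),np.sin(dy),0]);O=np.array([571.5,123.1,0])
env.set_gripper(60)
env.move_to(B+160*Z,down(cy));env.line_to(B+95*Z,max_speed=150)
env.line_to(B+45*Z,max_speed=80,f_stop=12)
env.set_gripper(0,60);s=env.read_state();print(s['width'],s['finger_force'],s['tool_pos'])
zg=s['tool_pos'][2]
assert 10<s['width']<18
env.line_to([475.2,-248.5,zg+20],max_speed=60);env.line_to([475.2,-248.5,160],max_speed=150)
s=env.read_state();print(s['width'],s['wrist_force'],s['moment'])
env.line_to([500,-160,160],max_speed=150)
env.move_to([500,-160,165],down(cy+1.26));env.move_to([510,-130,165],down(dy))
G=O-209*u
env.line_to(G+150*Z,down(dy),max_speed=150);env.dwell(.2)
s=env.read_state();print(s['width'],s['joint_pos'],s['time_s'],zg)
t=optics.capture('scene');cv2.imwrite('pics/s5.png',t['img'][120:300,150:420].repeat(2,0).repeat(2,1))
open('zg','w').write(str(zg))
E
python3 f.py
```

```text
12.63504229392493 63.2477080821991 [ 474.84 -248.67   45.16]
12.713673454892163 [ 0.42  0.6  -5.31] [-0.09 -0.04  0.  ]
12.850187546912041 [ 0.5   0.56 -0.64  2.08  0.54  0.67 -0.7 ] 25.2917 45.15920275284377
```

View pics/s5.png

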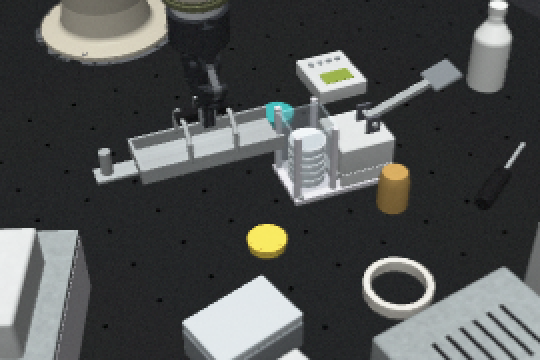

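s5 shows the carrier held level in the air, in line with the dispenser, mouth towards the outlet around (275,140). I'll lower it, ease it into contact, back off and release.

```bash
cat > g.py <<'E'
from h import *
np.set_printoptions(suppress=True,precision=2)
zg=float(open('zg').read());dy=1.376;u=np.array([np.cos(dy),np.sin(dy),0]);O=np.array([571.5,123.1,0]);Z=np.array([0,0,1]);v=np.array([-u[1],u[0],0])
G=O-209*u
rel=lambda:(lambda d:(d@u,d@v))(np.array(env.read_state()['tool_pos'])-O)
print(env.line_to(G+(zg+15)*Z,max_speed=120),env.line_to(G+(zg+1.5)*Z,max_speed=40,f_stop=8))
h=env.line_to(G+15*u+(zg+1.5)*Z,max_speed=20,f_stop=5);r=rel();print('contact',h,r,env.read_state()['wrist_force'])
x=min(r[0],-197.5)-2
p=O+x*u+r[1]*v
env.line_to(p+(zg+1.5)*Z,max_speed=20)
print('down',env.line_to(p+(zg-1)*Z,max_speed=15,f_stop=6),env.read_state()['tool_pos'],zg)
env.set_gripper(45);env.line_to(p+130*Z,max_speed=150)
q=O-150*u;env.line_to(np.array([q[0],q[1],300]),max_speed=250);env.dwell(.2)
c=wrist();t=optics.capture('top');cv2.imwrite('pics/w6.png',c['img'])
for nm,k in(('w',c),('t',t)):
  for n,z in [('carrier_knob',22),('carrier_bar',64),('carrier_mouth',4),('outlet',8)]:
    for l in nets.landmark_of(k,n)[:1]: X=at_z(k,px(l),z)-O;print(nm,n,round(l['p'],2),X@u,X@v)
print(env.read_state()['time_s'])
E
python3 g.py
```

```text
False False
contact True (np.float64(-195.84113763851386), np.float64(0.3530314642371168)) [-0.68 -0.11 -3.75]
down True [532.89 -72.63  44.99] 45.15920275284377
w carrier_knob 0.78 -338.5188980333896 -3.607964073736837
w carrier_bar 0.92 -202.56435561283777 -1.2545661483854134
w carrier_mouth 0.87 -107.15584753114848 -3.720838128285582
w outlet 0.74 -100.21306845793899 4.757329893042545
t carrier_knob 0.72 -341.23780542752576 8.930018543098567
t carrier_mouth 0.44 -101.14980815171327 4.188317601304844
t outlet 0.64 -40.350728601144986 -235.15716412592946
30.6167
```

View pics/w6.png

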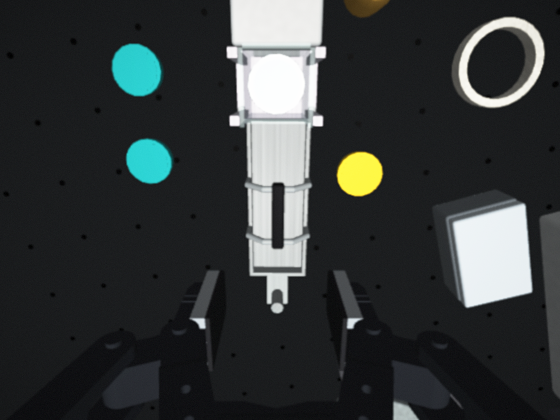

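w6 shows the carrier straight in line with the dispenser, its bar at (278,215) and its knob at (277,308), with the mouth at the posts around row 120. A scene crop will show the gap.

```bash
cat > k.py <<'E'
from h import *
c=optics.capture('scene')
dy=1.376;u=np.array([np.cos(dy),np.sin(dy),0]);O=np.array([571.5,123.1,0]);v=np.array([-u[1],u[0],0])
for n in ('carrier_mouth','outlet','carrier_bar','carrier_knob'):
    z={'carrier_mouth':4,'outlet':8,'carrier_bar':64,'carrier_knob':22}[n]
    for l in nets.landmark_of(c,n)[:1]: X=at_z(c,px(l),z)-O;print(n,round(l['p'],2),X@u,X@v,px(l))
cv2.imwrite('pics/s7.png',cv2.resize(c['img'][165:245,220:340],None,fx=6.5,fy=6.5,interpolation=cv2.INTER_CUBIC))
E
python3 k.py
```

```text
carrier_mouth 0.8 -102.13390742829525 6.536970233743881 [289.79999999999995, 211.51200000000003]
outlet 0.87 -100.72572987997052 -6.799429952127157 [291.984, 213.192]
carrier_bar 0.72 -201.4688648875419 -2.51963983705984 [257.376, 206.304]
carrier_knob 0.71 -329.90662501385805 13.266263746653747 [212.072, 226.002]
```

View pics/s7.png

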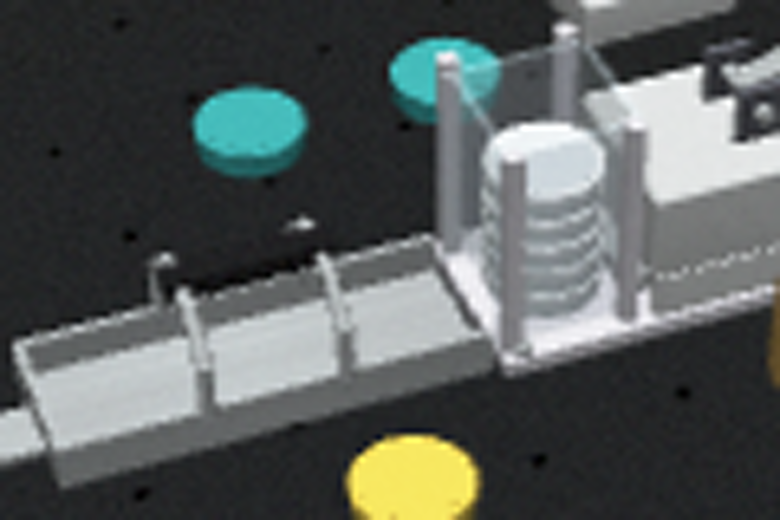

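s7 shows the carrier's mouth right against the foot, centred, at crop (470,300). Now the lever, three presses.

```bash
cat > l.py <<'E'
from h import *
np.set_printoptions(suppress=True,precision=2)
dy=1.376;u=np.array([np.cos(dy),np.sin(dy),0]);O=np.array([571.5,123.1,0]);Z=np.array([0,0,1])
A=O+141*u;E=O+144*u
env.set_gripper(0,30)
env.move_to(A+240*Z,down(dy));env.line_to(A+155*Z,max_speed=200)
for i in range(3):
    h=env.line_to(A+142*Z,max_speed=60)
    h=env.line_to(E+52*Z,max_speed=55,f_stop=20);s=env.read_state();print(i,h,s['tool_pos'],s['wrist_force'],s['time_s'])
    env.dwell(.15)
    env.line_to(A+(155 if i<2 else 250)*Z,max_speed=150);env.dwell(1.3)
    c=optics.capture('scene');print([(round(l['p'],2),np.round(px(l))) for l in nets.landmark_of(c,'dish5_mid')[:7]])
    if s['tool_pos'][2]>66 : print('short?');break
cv2.imwrite('pics/s8.png',cv2.resize(c['img'][130:250,200:390],None,fx=4.2,fy=4.2,interpolation=cv2.INTER_CUBIC));print(env.read_state()['time_s'])
E
python3 l.py
```

```text
0 True [599.52 262.91  65.43] [-3.4  -3.02 18.15] 34.7167
[(0.69, array([283., 241.])), (0.66, array([257., 185.])), (0.56, array([288., 181.]))]
1 True [599.47 262.73  65.41] [-3.12 -3.3  18.6 ] 38.65
[(0.74, array([262., 184.])), (0.58, array([284., 242.])), (0.57, array([258., 206.]))]
2 True [599.43 262.67  65.41] [-3.32 -2.95 19.84] 42.5833
[(0.83, array([283., 241.])), (0.64, array([257., 187.])), (0.48, array([286., 179.])), (0.41, array([293., 209.])), (0.29, array([211., 229.]))]
45.5167
```

View pics/s8.png

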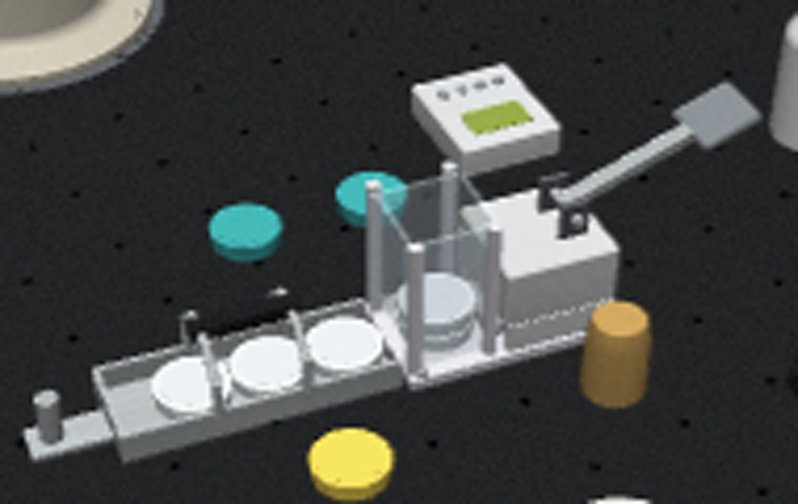

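s8 shows three dishes flat in the carrier at (190,387), (267,365) and (343,345). Two remain in the magazine at (437,310), the lever is up and the carrier is still docked. Handing in.

```bash
python3 -c "
from workcell import env
print(env.finish_job())"
```

```text
the job is handed in; nothing more can be done
None
```

The job is done and handed in at about 45.5 s of the 72 s allowed: the last picture shows the carrier docked at the outlet with three dishes flat in it, two dishes left in the magazine and the lever back up.

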